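# Lay out a pump kit around the rotor and volute in the kit tray

### The arm

A 6-joint arm with a two-finger parallel gripper is mounted at the origin on the work surface. World frame = base frame: x ahead of the robot, y to its left, z up, the work surface at z = 0. Lengths are in m, angles in rad, forces in N, time in s.
With the tool pointing down it reaches from about 0.375 to 0.75 m from the base axis. Payload 9 kg.
Tool frame: the origin (TCP) lies between the finger pads; the fingertips stand ahead of it and the grasp point (between the pads) lies 5 mm behind it (robot.nose_length is the z of the fingertips in the tool frame, in m); z points along the fingers, y is the line along which they close (so a half turn about z gives the same grasp; the last joint's range is limited). The gripper opens to 85 mm and grips with 20 to 120 N. Pads are 22 mm wide; open, the fingers measure 114 mm over their backs; the gripper's body (76 mm by 85 mm) begins 54 mm behind the grasp point. The pads swing forward as they close: fully open they stand 13 mm farther back than shut.
Start: joints at [1.026, 0.104, 0.097, 1.564, 0, 1.353], TCP at [0.193, 0.568, 0.245] pointing down, gripper open.
Joint ranges: [-2.99, 2.99], [-0.84, 1.86], [-1.1, 1.16], [-1.84, 2.11], [-1.51, 1.56], [-3.14, 3.14]. Speed limits (rad/s): [2.22, 2.22, 2.57, 3.14, 3.14, 3.14].

### API

Orientations are given as a 3x3 rotation matrix whose columns are the frame's x, y, z axes.
In Python, from plant import robot gives the robot as it stands. The module is installed in compiled form; this text tells all that it offers.
- The arm moves only by the shell command python3 -m creep 'ROWS' [OPENING] [FORCE]. ROWS is JSON, one flat list of numbers, 6 for each row, row after row: the shift along the tool's x, y, z in m, then the turn, a rotation vector about the tool's x, y, z in degrees. A call has 1 to 10 rows; each row shifts and turns the commanded pose from where the row before left it, along the tool's axes as they then stand; what a row does not reach is not made up. A row lasts 1/8 s, in which the tool goes at most 62.5 mm and 10.7 degrees, less where a joint would pass 70% of its speed; a pose out of reach is approached as far as the arm can. A call with a gripper value outside its range is refused whole. OPENING is the opening, from 0 (shut) to 1 (fully open), set as the call begins (- or left out, the last holds). The fingers move at their own pace and stop on an object; FORCE is the grip in N (left out, the last holds). Time passes only in rows, so rows that do not move let the fingers close. It gives the time, the measured TCP pose, the force, the opening and the grip force at its end, in the units of the state.
- robot.sense(): the state, without advancing time (a new reading comes with each control period).
- robot.read_camera(name): name is "scene" or "top"; returns a dict with "frame" (400x640x3 uint8, blue, green, red), "fovy" (degrees; the focal length in pixels is half the picture's height over the tangent of half this angle, whatever the lens; pixels are square), "cx", "cy" (the principal point, pixels), "k1" (the pictures are not rectified: a ray, as slopes to the right and down, at radius r is drawn at 1 + k1 r^2 times it, then the intrinsics apply), "T" (4x4, takes a point from camera to world coordinates). Camera axes: x right, y down, z forward; pixel columns grow to the right and rows downward; lengths in m; the calibration is good to about 2 mm. A picture is of the moment at which its call begins. There is no depth.
- robot.job_done(): hands the job in; it is judged then, once.
The state is a dict: "time": time; "joint_pos": joint angles; "dq": joint speeds; "tau": joint torques, N m; "tcp_pos": TCP position; "eef_rot": TCP orientation; "wrist_force": force on the tool from outside, world axes, zero at the start; "moment": the same for the moment, N m; "finger_gap": opening from 0.0 (shut) to 1.0 (fully open); "finger_force": force on a finger pad.
Only numpy, scipy, OpenCV 4.12 (cv2) and the standard library are available. Lean on these libraries where they do the work, as an engineer would, in place of code of your own. Each camera call takes 0.05 s, during which the arm holds its last target. There are 200 camera calls.

### The job

Finish laying out the pump kit in the blue six-pocket tray, where the rotor and the grey volute already stand in the end pockets of the front row (nearest the robot); do not shift them. Stand the shaft seal in the pocket between the two, the white capacitor in the pocket directly behind the rotor, and the brass impeller, neck up, in the pocket directly behind the volute. Lay the orange wear ring flat on top of the impeller, around its neck.

Things in the scene. Friction and masses are not known exactly. Their poses are not given: they have to be found in the camera images.
- tray: Blue fixed kit tray, 196 (x) by 296 (y) mm. Origin: centre of its underside, on the bench; x points away from the robot (behind), y to its left. Floor 3 mm thick, walls 4 mm thick with tops 12 mm above the bench. Pockets: front row centred at x -44 mm (100 deep in x), rear row at x +52 (84 deep); columns centred at y -94, 0, +94 (100, 80, 100 wide). An 18 mm lip juts from each end.
- rotor: Motor rotor standing on end in one of the two end pockets of the front row (either side): dark laminated cylinder 50 mm diameter with aluminium end rings, top at 54 mm, and a steel shaft pointing up to 92 mm. Loose, 0.7 kg. Origin: centre of its underside, on the tray floor; z up.
- volute: Grey cast pump volute in the other end pocket of the front row: round open bowl, 80 mm diameter, 36 mm high, with a bore 64 mm wide (stays empty) and a short outlet stub towards the robot, reaching 47 mm from the centre. Loose, 0.9 kg. Origin: centre of its underside, on the tray floor; z up.
- seal: Shaft seal, loose, standing on the bench: green rubber foot and head with a steel coil spring between, steel face on top; cylinder 36 mm diameter, 40 mm high, about 0.12 kg. Origin: centre of its underside; z up along its axis.
- capacitor: White motor capacitor, loose, standing on the bench: plain can 35 mm diameter, 70 mm high, black top with two brass tabs on top (to 79 mm); about 0.1 kg. Origin: centre of its underside; z up along its axis.
- impeller: Brass pump impeller, loose, lying on the bench neck up: two flat discs 62 mm diameter with vanes between, top face of the upper disc 21 mm above the underside; central neck 24 mm diameter rises from there to 38 mm (grip it there); about 0.28 kg. Origin: centre of its underside; z up along its axis.
- wear_ring: Orange plastic wear ring, loose, lying flat on the bench: outer diameter 50 mm, bore 38 mm, 14 mm high, about 0.05 kg. Origin: centre of its underside; z up along its axis. It goes over the impeller's 24 mm neck and lies on its upper disc.
Things that resemble listed ones, but are neither listed nor needed, are in the scene too. Leave any brown or green look-alike of the volute alone.

How it is judged:
At the end, for the whole second after the job is handed in: Seal in the front middle pocket, capacitor behind the rotor, impeller behind the volute: anywhere in its pocket, flat on its floor to 3 mm, upright to 0.08 rad. Wear ring flat on the impeller, centred to 10 mm. Rotor and volute upright in their pockets. All at rest (x of seal in the frame of tray between -0.078 and -0.01 m and y of seal in the frame of tray between -0.024 and 0.024 m and z of seal in the frame of tray between 0 and 0.006 m and angle between each of seal, wear_ring's own z axis and vertical below 0.08 rad and horizontal distance between wear_ring and impeller below 0.01 m and z of wear_ring in the frame of impeller between 0.018 and 0.024 m and linear speed of each of seal, capacitor, impeller, wear_ring below 0.02 m/s and (((x of rotor in the frame of tray between -0.07 and -0.018 m and y of rotor in the frame of tray between 0.067 and 0.121 m and z of rotor in the frame of tray between 0 and 0.006 m and angle between rotor's own z axis and vertical below 0.08 rad) and (x of volute in the frame of tray between -0.057 and -0.031 m and y of volute in the frame of tray between -0.107 and -0.081 m and z of volute in the frame of tray between 0 and 0.006 m and angle between volute's own z axis and vertical below 0.08 rad) and (x of capacitor in the frame of tray between 0.025 and 0.079 m and y of capacitor in the frame of tray between 0.06 and 0.128 m and z of capacitor in the frame of tray between 0 and 0.006 m and angle between capacitor's own z axis and vertical below 0.08 rad) and (x of impeller in the frame of tray between 0.038 and 0.066 m and y of impeller in the frame of tray between -0.115 and -0.073 m and z of impeller in the frame of tray between 0 and 0.006 m and angle between impeller's own z axis and vertical below 0.08 rad)) or ((x of rotor in the frame of tray between -0.07 and -0.018 m and y of rotor in the frame of tray between -0.121 and -0.067 m and z of rotor in the frame of tray between 0 and 0.006 m and angle between rotor's own z axis and vertical below 0.08 rad) and (x of volute in the frame of tray between -0.057 and -0.031 m and y of volute in the frame of tray between 0.081 and 0.107 m and z of volute in the frame of tray between 0 and 0.006 m and angle between volute's own z axis and vertical below 0.08 rad) and (x of capacitor in the frame of tray between 0.025 and 0.079 m and y of capacitor in the frame of tray between -0.128 and -0.06 m and z of capacitor in the frame of tray between 0 and 0.006 m and angle between capacitor's own z axis and vertical below 0.08 rad) and (x of impeller in the frame of tray between 0.038 and 0.066 m and y of impeller in the frame of tray between 0.073 and 0.115 m and z of impeller in the frame of tray between 0 and 0.006 m and angle between impeller's own z axis and vertical below 0.08 rad)))); the robot touches nothing.
It fails at once if the rotor is shifted by more than 20 mm or tipped (distance of rotor from where it was at the start of the episode above 0.02 m or angle between rotor's own z axis and vertical above 0.3 rad).
It fails at once if the volute is shifted by more than 20 mm or tipped (distance of volute from where it was at the start of the episode above 0.02 m or angle between volute's own z axis and vertical above 0.3 rad).
It also fails if it takes over 102 s, if anything falls off the work surface, if the arm or the gripper's body presses on something with over 40 N, if the wrist force passes 120 N, or if a joint passes its speed limit or range.

## Working session

There is one attempt and no reset: what is moved stays moved. The work goes in short steps, Python scripts to look and compute and a shell command to move; the robot and the scene stay as the last step left them, time stands still between calls to the robot, and variables do not carry over. Pictures are saved under pics/ and viewed, at most 14 in all, crops included, and the job is handed in when it is done.

```bash
mkdir -p pics; python3 - <<'E'
from plant import robot
import cv2,pickle
d={}
for n in("scene","top"):
    c=robot.read_camera(n); d[n]=c; cv2.imwrite(f"pics/{n}0.png",c["frame"]); print(n,c["fovy"],c["cx"],c["cy"],c["k1"],c["T"].round(3).tolist())
pickle.dump(d,open("cam0.pkl","wb"))
s=robot.sense(); print(s, robot.nose_length)
E
```

```text
scene 52.79836515920272 319.2737430110035 199.45670750171004 0.023127138231800525 [[-0.529, 0.573, -0.626, 1.049], [0.848, 0.373, -0.375, 0.353], [0.019, -0.73, -0.684, 0.705], [0.0, 0.0, 0.0, 1.0]]
top 53.066846458121034 321.3149054022722 200.92549255239345 0.014902868674652577 [[0.017, -0.996, 0.087, 0.354], [-1.0, -0.018, -0.007, -0.022], [0.009, -0.087, -0.996, 1.093], [0.0, 0.0, 0.0, 1.0]]
{'time': 0.1, 'joint_pos': array([1.02628950e+00, 1.04616335e-01, 9.65393148e-02, 1.56391825e+00,
       1.44169579e-05, 1.35311364e+00]), 'dq': array([ 0.00139257, -0.00163113,  0.00205424,  0.00076529, -0.00065445,
        0.00057178]), 'tau': array([ 7.52042077e-03, -5.58206069e+01,  5.04722679e+01,  1.29217777e-02,
       -2.06470286e-04, -1.74045653e-05]), 'tcp_pos': array([0.19244511, 0.56799329, 0.24460945]), 'eef_rot': array([[-9.47066599e-01,  3.21036534e-01, -6.33380704e-04],
       [ 3.21037043e-01,  9.47066091e-01, -1.01808843e-03],
       [ 2.73009807e-04, -1.16753621e-03, -9.99999281e-01]]), 'wrist_force': array([-0.58142136, -0.09014471, -0.15523061]), 'moment': array([0.02688654, 0.00717837, 0.01890344]), 'finger_force': 0.0, 'finger_gap': 0.9978732442267187} 0.014
```

View pics/scene0.png

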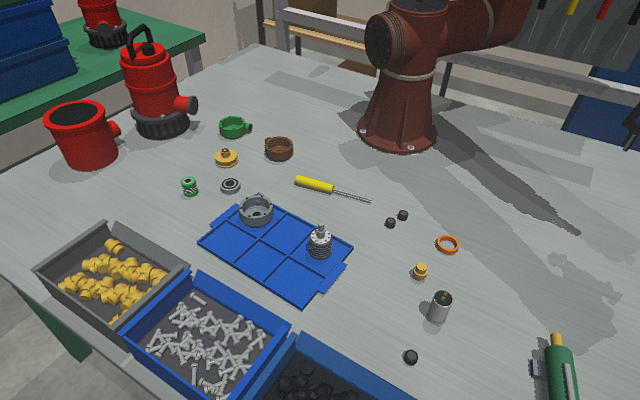

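View pics/top0.png

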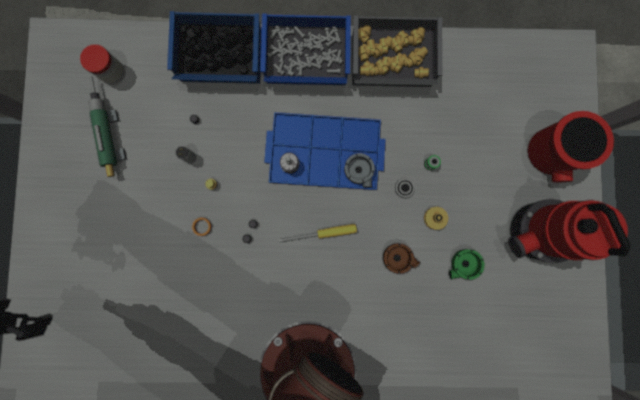

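The top view shows the tray at about (325,150) with the rotor at (289,162) on the left (+y) and the volute at (359,168) on the right. The seal is at (433,162), the impeller at (437,218), the ring at (202,227) and the capacitor probably at (186,154). Next I'll enlarge both views.

```bash
python3 - <<'E'
import pickle,cv2
d=pickle.load(open("cam0.pkl","rb"))
def crop(n,x,y,w,h,k,o):
    cv2.imwrite(o,cv2.resize(cv2.convertScaleAbs(d[n]["frame"][y:y+h,x:x+w],alpha=1.4),None,fx=k,fy=k,interpolation=cv2.INTER_CUBIC))
crop("top",170,105,290,145,2.75,"pics/t1.png")
crop("scene",170,165,300,170,2.66,"pics/s1.png")
E
```

```text
(no output)
```

View pics/t1.png

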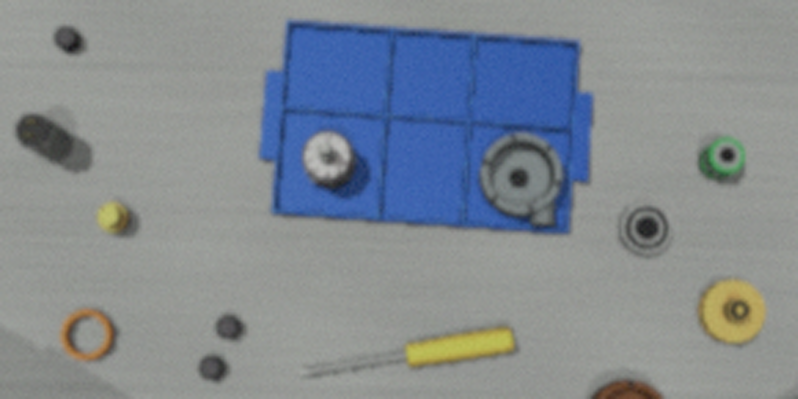

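View pics/s1.png

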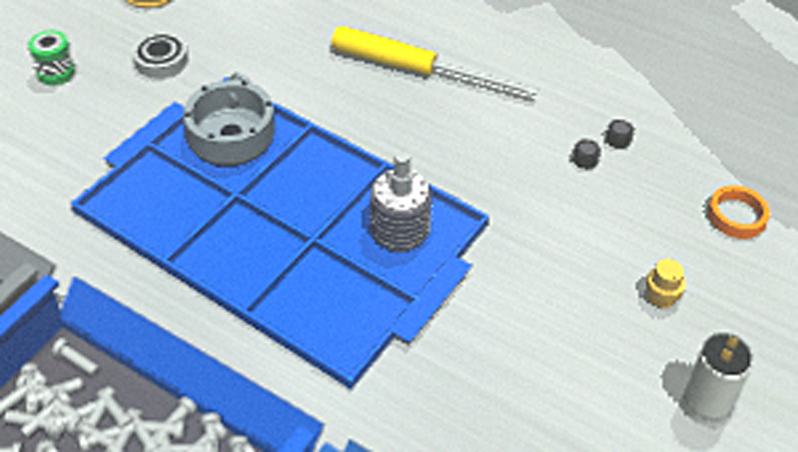

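Both crops are clear. The white capacitor has a black top with brass tabs, at scene crop (722,375) and top crop (33,130). The seal is at top crop (728,157), the impeller at (733,311), the ring at (89,335), the rotor at (329,158) and the volute at (521,175). The bearing at (647,228) and the small brass plug at (113,217) are distractors. Next I'll triangulate.

```bash
cat > h.py <<'E'
import numpy as np,pickle,cv2
from scipy.optimize import least_squares
def K(c):
    f=200/np.tan(np.radians(c["fovy"]/2)); return np.array([[f,0,c["cx"]],[0,f,c["cy"]],[0,0,1]])
def proj(c,P):
    p=np.linalg.inv(c["T"])@np.append(P,1); s=p[:2]/p[2]; s=s*(1+c["k1"]*(s@s)); return (K(c)@np.append(s,1))[:2]
def tri(obs):  # [(cam,(u,v))] -> point, residual px
    r=least_squares(lambda P:np.concatenate([proj(c,P)-uv for c,uv in obs]),[.5,0,.03]); return r.x,r.fun
def onz(c,uv,z):
    r=least_squares(lambda P:proj(c,np.append(P,z))-uv,[.5,0]); return r.x
E
python3 - <<'E'
from h import *
np.set_printoptions(precision=4,suppress=True)
d=pickle.load(open("cam0.pkl","rb")); T,S=d["top"],d["scene"]
t=lambda u,v:np.array([(u+.5)/2.75-.5+170,(v+.5)/2.75-.5+105]); s=lambda u,v:np.array([(u+.5)/2.66-.5+170,(v+.5)/2.66-.5+165])
for n,a,b in [("seal top",t(728,155),s(47,41)),("cap top",t(32,129),s(726,354)),("ring top",t(89,335),s(739,208)),("ringbase",t(89,335),s(739,214)),("rotor shaft",t(329,157),s(402,160)),("volute top",t(521,174),s(230,105)),("imp neck",t(741,310),np.array([227.,151]))]:
    P,f=tri([(T,a),(S,b)]); print(n,P,f)
print("seal z.04",onz(T,t(728,155),.04),onz(S,s(47,41),.04));print("ring z.014",onz(T,t(89,335),.014),onz(S,s(739,209),.014));print("imp disc",onz(T,t(733,311.5),.021))
print("cap z.07",onz(T,t(32,129),.07),onz(S,s(726,356),.07))
c=[((.098,.148),t(289,22),s(351,384)),((.098,-.148),t(579,42),s(73,205)),((-.098,-.148),t(570,234),None),((-.098,.148),t(273,214),s(489,217))]
def res(q):
    o=[]
    for (x,y),a,b in c:
        P=np.array([q[0]+np.cos(q[2])*x-np.sin(q[2])*y,q[1]+np.sin(q[2])*x+np.cos(q[2])*y,q[3]])
        o.append(proj(T,P)-a)
        if b is not None:o.append(proj(S,P)-b)
    return np.concatenate(o)
r=least_squares(res,[.5,0,0,.01]); print("tray",r.x,r.fun)
q=r.x;R=lambda x,y:(q[0]+np.cos(q[2])*x-np.sin(q[2])*y,q[1]+np.sin(q[2])*x+np.cos(q[2])*y)
for n,x,y in [("seal->",-.044,0),("cap->",.052,.094),("imp->",.052,-.094),("rotor",-.044,.094),("vol",-.044,-.094)]:print(n,np.round(R(x,y),4))
print("seen vol@.039",onz(T,t(521,175),.039))
# brass impeller blob in the scene view
for n,cc in d.items():
    h=cv2.cvtColor(cc["frame"],cv2.COLOR_BGR2HSV); m=cv2.inRange(h,(15,60,50),(32,255,255)); k,_,st,ce=cv2.connectedComponentsWithStats(m)
    print(n,[(st[i].tolist(),ce[i].round(1).tolist()) for i in range(1,k) if st[i,4]>40 and st[i,1]>130])
E
```

```text
seal top [ 0.5585 -0.3297  0.0373] [ 0.0249 -0.0198  0.029   0.0057]
cap top [0.5651 0.3345 0.067 ] [ 0.1513 -0.0528  0.1138 -0.0053]
ring top [0.3732 0.2919 0.007 ] [-0.5006  0.169  -0.4457  0.0226]
ringbase [0.3734 0.2937 0.0004] [-0.4478  0.1512 -0.3978  0.0202]
rotor shaft [0.5413 0.0547 0.0797] [-0.0747  0.0398 -0.0702 -0.0046]
volute top [ 0.5356 -0.1283  0.0402] [-0.0336  0.0218 -0.0353 -0.0045]
imp neck [ 0.4061 -0.3398  0.0312] [-1.1714  0.8509 -1.4834 -0.2418]
seal z.04 [ 0.558  -0.3289] [ 0.5605 -0.327 ]
ring z.014 [0.3736 0.2886] [0.3804 0.2937]
imp disc [ 0.4073 -0.3382]
cap z.07 [0.5643 0.3338] [0.569 0.335]
tray [ 0.5871 -0.0374 -0.0496  0.0033] [-0.5962  0.1379 -0.1418 -0.4209  0.2056  0.123  -0.4878  0.2081 -0.4362
  0.2138 -0.2792  0.1757 -0.4021  0.2197]
seal-> [ 0.5431 -0.0352]
cap-> [0.6437 0.0539]
imp-> [ 0.6344 -0.1339]
rotor [0.5478 0.0587]
vol [ 0.5385 -0.1291]
seen vol@.039 [ 0.5349 -0.1285]
scene [([214, 148, 24, 20, 358], [225.8, 158.0]), ([295, 175, 39, 18, 375], [313.7, 183.4]), ([438, 235, 22, 16, 97], [448.4, 242.7]), ([104, 238, 22, 18, 251], [113.9, 246.1]), ([58, 253, 110, 72, 3364], [112.7, 280.9]), ([413, 262, 15, 19, 214], [420.0, 271.1]), ([550, 333, 13, 13, 135], [556.2, 338.9])]
top [([105, 164, 9, 13, 93], [109.0, 170.0]), ([205, 178, 12, 12, 101], [210.7, 183.6]), ([424, 206, 25, 24, 455], [435.7, 217.9]), ([192, 217, 19, 19, 122], [200.5, 226.3]), ([317, 224, 40, 15, 388], [336.9, 230.8])]
```

```bash
python3 -m creep '[0,0,0,0,0,-9.35, 0,0,0,0,0,-9.35, -0.04,-0.025,0,0,0,0, -0.045,-0.028,0,0,0,0, -0.045,-0.028,0,0,0,0, -0.045,-0.028,0,0,0,0, -0.045,-0.028,0,0,0,0, -0.045,-0.028,0,0,0,0, -0.045,-0.028,0,0,0,0, -0.045,-0.028,0,0,0,0]' 1 40
```

```text
time: 1.35
tcp_pos: [0.5487, 0.3459, 0.2449]
eef_rot: [[-1.0, 0.0, -0.001], [0.0, 1.0, -0.0], [0.001, -0.0, -1.0]]
wrist_force: [0.8, 0.3, 1.1]
finger_gap: 1.001
finger_force: 0.0
```

```bash
python3 -m creep '[-0.0115,-0.0095,0,0,0,0, 0,0,0.04,0,0,0, 0,0,0.04,0,0,0, 0,0,0.04,0,0,0, 0,0,0.03,0,0,0, 0,0,0.025,0,0,0, 0,0,0.02,0,0,0, 0,0,0,0,0,0]'; python3 -m creep '[0,0,0,0,0,0, 0,0,0,0,0,0, 0,0,0,0,0,0, 0,0,0,0,0,0, 0,0,0,0,0,0, 0,0,0,0,0,0]' 0 30
```

```text
time: 2.35
tcp_pos: [0.5575, 0.3375, 0.0486]
eef_rot: [[-1.0, -0.0, -0.003], [-0.0, 1.0, -0.001], [0.003, -0.001, -1.0]]
wrist_force: [-0.4, -0.4, -0.4]
finger_gap: 1.001
finger_force: 0.0
time: 3.1
tcp_pos: [0.5597, 0.3378, 0.0513]
eef_rot: [[-1.0, 0.001, 0.002], [0.001, 1.0, 0.0], [-0.002, 0.0, -1.0]]
wrist_force: [-0.9, -1.4, 5.9]
finger_gap: 0.405
finger_force: 29.7
```

```bash
python3 -m creep '[0,0,-0.01,0,0,0, 0,0,-0.02,0,0,0, 0,0,-0.03,0,0,0, 0,0,-0.03,0,0,0, -0.02,0,-0.03,0,0,0, -0.02,-0.03,0,0,0,0, -0.02,-0.04,0,0,0,0, -0.018,-0.04,0,0,0,0, 0,-0.04,0,0,0,0, 0,-0.04,0,0,0,0]'; python3 -m creep '[0,-0.04,0,0,0,0, 0,-0.034,0,0,0,0, 0,-0.02,0,0,0,0, 0,0,0,0,0,0]'; python3 - <<'E'
from plant import robot
import cv2,pickle
d={n:robot.read_camera(n) for n in("scene","top")}
pickle.dump(d,open("cam1.pkl","wb"))
a=cv2.resize(d["scene"]["frame"][120:320,200:460],None,fx=2,fy=2); b=cv2.resize(d["top"]["frame"][80:200,240:400],None,fx=2,fy=2)
import numpy as np
o=np.zeros((400,800,3),'uint8'); o[:,:520]=a; o[:240,480:800]=b; cv2.imwrite("pics/c1.png",o)
E
```

```text
time: 4.35
tcp_pos: [0.6372, 0.1463, 0.1716]
eef_rot: [[-1.0, 0.001, 0.001], [0.001, 1.0, 0.0], [-0.001, 0.0, -1.0]]
wrist_force: [0.2, 0.3, -1.4]
finger_gap: 0.407
finger_force: 30.0
time: 4.85
tcp_pos: [0.6371, 0.0527, 0.171]
eef_rot: [[-1.0, 0.002, 0.001], [0.002, 1.0, 0.0], [-0.001, 0.0, -1.0]]
wrist_force: [-0.3, 0.6, -0.9]
finger_gap: 0.405
finger_force: 30.0
```

View pics/c1.png

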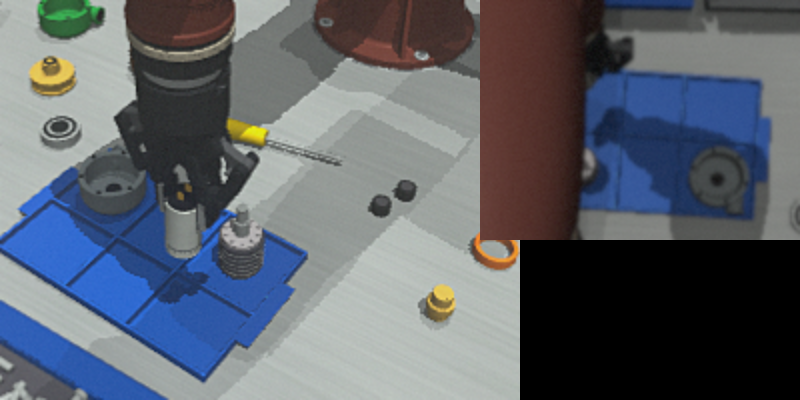

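The scene view shows the capacitor held upright over the tray, its base near (183,255) in the crop, to the rear-left of the rotor. I'll lower it.

```bash
python3 -m creep '[0,0,0.03,0,0,0, 0,0,0.03,0,0,0, 0,0,0.025,0,0,0, 0,0,0.015,0,0,0, 0,0,0.01,0,0,0, 0,0,0.005,0,0,0, 0,0,0,0,0,0, 0,0,0.001,0,0,0, 0,0,0,0,0,0]'
```

```text
time: 6.08
tcp_pos: [0.6372, 0.0535, 0.0548]
eef_rot: [[-1.0, 0.0, 0.001], [0.0, 1.0, -0.0], [-0.001, -0.0, -1.0]]
wrist_force: [-0.4, 1.0, -0.1]
finger_gap: 0.402
finger_force: 30.0
```

```bash
python3 -m creep '[0,0,0.001,0,0,0, 0,0,0,0,0,0, 0,0,0,0,0,0, 0,0,0,0,0,0, 0,0,-0.02,0,0,0, 0,0,-0.03,0,0,0, 0,0,-0.035,0,0,0, 0,0,-0.035,0,0,0, 0,-0.03,0,0,0,0, 0.01,-0.04,0,0,0,0]' 0.8; python3 -m creep '[0.01,-0.045,0,0,0,0, 0.01,-0.045,0,0,0,0, 0.01,-0.045,0,0,0,0, 0.01,-0.045,0,0,0,0, 0.01,-0.045,0,0,0,0, 0.01,-0.045,0,0,0,0, 0.008,-0.04,0,0,0,0, 0,0,0,0,0,0]' 1; python3 - <<'E'
from plant import robot
import cv2,pickle
d={n:robot.read_camera(n) for n in("scene","top")}
pickle.dump(d,open("cam2.pkl","wb"))
cv2.imwrite("pics/c2.png",cv2.resize(d["scene"]["frame"][100:320,150:460],None,fx=2.5,fy=2.5))
E
```

```text
time: 7.32
tcp_pos: [0.6277, -0.0167, 0.1757]
eef_rot: [[-1.0, -0.001, 0.003], [-0.001, 1.0, -0.001], [-0.003, -0.001, -1.0]]
wrist_force: [0.6, -0.5, 0.3]
finger_gap: 0.795
finger_force: 0.0
time: 8.32
tcp_pos: [0.558, -0.3292, 0.1746]
eef_rot: [[-1.0, 0.004, 0.001], [0.004, 1.0, -0.001], [-0.001, -0.001, -1.0]]
wrist_force: [-0.3, 0.3, -0.2]
finger_gap: 1.001
finger_force: 0.0
```

View pics/c2.png

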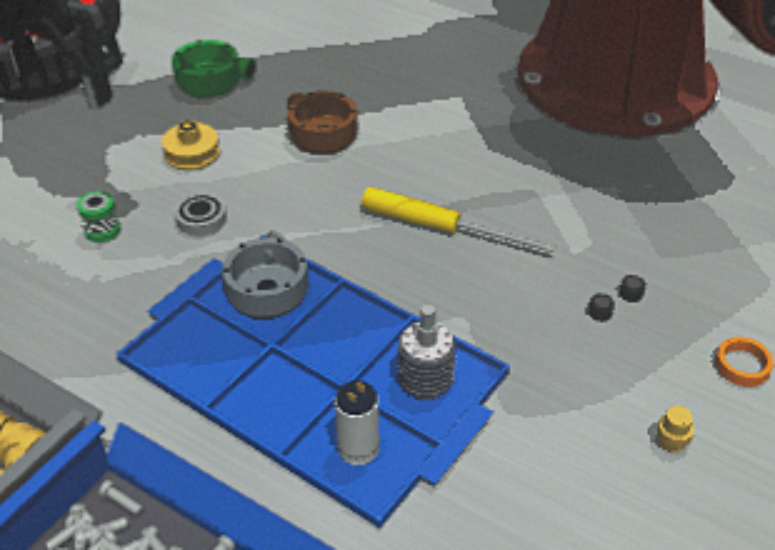

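The capacitor stands upright in the rear-left pocket, base near (358,455) in the crop. The gripper is now above the seal.

```bash
python3 -m creep '[0,0,0.04,0,0,0, 0,0,0.04,0,0,0, 0,0,0.035,0,0,0, 0,0,0.02,0,0,0, 0,0,0.01,0,0,0, 0,0,0,0,0,0]'; python3 -m creep '[0,0,0,0,0,0, 0,0,0,0,0,0, 0,0,0,0,0,0, 0,0,0,0,0,0, 0,0,0,0,0,0]' 0 30;  python3 - <<'E'
from h import *
d=pickle.load(open("cam2.pkl","rb"));S=d["scene"]
s=lambda u,v:np.array([(u+.5)/2.5-.5+150,(v+.5)/2.5-.5+100])
p=onz(S,s(357,397),.073); q=[.5871,-.0374,-.0496]
D=p-q[:2];c,sn=np.cos(q[2]),np.sin(q[2]);print(p,"tray frame",c*D[0]+sn*D[1],-sn*D[0]+c*D[1])
print("imp neck",onz(S,s(187,128),.038),"ring",onz(S,s(745,355),.014))
E
```

```text
time: 9.18
tcp_pos: [0.559, -0.3262, 0.0287]
eef_rot: [[-1.0, 0.0, 0.0], [0.0, 1.0, -0.0], [-0.0, -0.0, -1.0]]
wrist_force: [0.1, 0.2, 0.4]
finger_gap: 1.001
finger_force: 0.0
time: 9.8
tcp_pos: [0.5591, -0.3267, 0.0292]
eef_rot: [[-1.0, 0.0, 0.001], [0.0, 1.0, -0.001], [-0.001, -0.001, -1.0]]
wrist_force: [-1.5, 1.0, 6.1]
finger_gap: 0.411
finger_force: 29.9
[0.64396449 0.05266725] tray frame 0.05232905457493463 0.09277580524937322
imp neck [ 0.41456951 -0.334701  ] ring [0.37568472 0.29253979]
```

```bash
python3 -m creep '[0,0,-0.01,0,0,0, 0,0,-0.02,0,0,0, 0,0,-0.035,0,0,0, 0,0,-0.035,0,0,0, 0.016,0.03,0,0,0,0, 0,0.04,0,0,0,0, 0,0.045,0,0,0,0, 0,0.045,0,0,0,0, 0,0.045,0,0,0,0, 0,0.045,0,0,0,0]'; python3 -m creep '[0,0.03,0,0,0,0, 0,0.0115,0,0,0,0, 0,0,0.03,0,0,0, 0,0,0.03,0,0,0, 0,0,0.02,0,0,0, 0,0,0.01,0,0,0, 0,0,0.005,0,0,0, 0,0,0,0,0,0]'
```

```text
time: 11.05
tcp_pos: [0.543, -0.0751, 0.1299]
eef_rot: [[-1.0, 0.001, 0.002], [0.001, 1.0, -0.0], [-0.002, -0.0, -1.0]]
wrist_force: [1.7, -0.3, -1.2]
finger_gap: 0.412
finger_force: 30.3
time: 12.05
tcp_pos: [0.5432, -0.0351, 0.0339]
eef_rot: [[-1.0, 0.001, 0.001], [0.001, 1.0, -0.0], [-0.001, -0.0, -1.0]]
wrist_force: [0.7, -1.1, -1.1]
finger_gap: 0.414
finger_force: 30.3
```

```bash
python3 -m creep '[0,0,0.0012,0,0,0, 0,0,0,0,0,0, 0,0,0,0,0,0, 0,0,0,0,0,0, 0,0,-0.02,0,0,0, 0,0,-0.04,0,0,0, 0,0,-0.04,0,0,0, 0.013,-0.03,-0.02,0,0,0, 0.02,-0.04,0,0,0,0, 0.02,-0.042,0,0,0,0]' 0.6; python3 -m creep '[0.02,-0.045,0,0,0,0, 0.02,-0.045,0,0,0,0, 0.02,-0.045,0,0,0,0, 0.02,-0.045,0,0,0,0, 0,-0.01,0,0,0,0, 0,0,0.03,0,0,0, 0,0,0.03,0,0,0, 0,0,0,0,0,0]' 0.8;python3 - <<'E'
from plant import robot
import cv2,pickle
d={n:robot.read_camera(n) for n in("scene","top")}
pickle.dump(d,open("cam3.pkl","wb"))
cv2.imwrite("pics/c3.png",cv2.resize(d["scene"]["frame"][80:280,180:400],None,fx=3,fy=3,interpolation=cv2.INTER_CUBIC))
E
```

```text
time: 13.3
tcp_pos: [0.4895, -0.1478, 0.1526]
eef_rot: [[-1.0, -0.001, 0.001], [-0.001, 1.0, -0.0], [-0.001, -0.0, -1.0]]
wrist_force: [1.7, -0.6, -0.2]
finger_gap: 0.601
finger_force: 0.0
time: 14.3
tcp_pos: [0.4091, -0.3348, 0.0899]
eef_rot: [[-1.0, -0.0, -0.002], [-0.0, 1.0, 0.004], [0.002, 0.004, -1.0]]
wrist_force: [-0.4, -0.4, 1.0]
finger_gap: 0.799
finger_force: 0.0
```

View pics/c3.png

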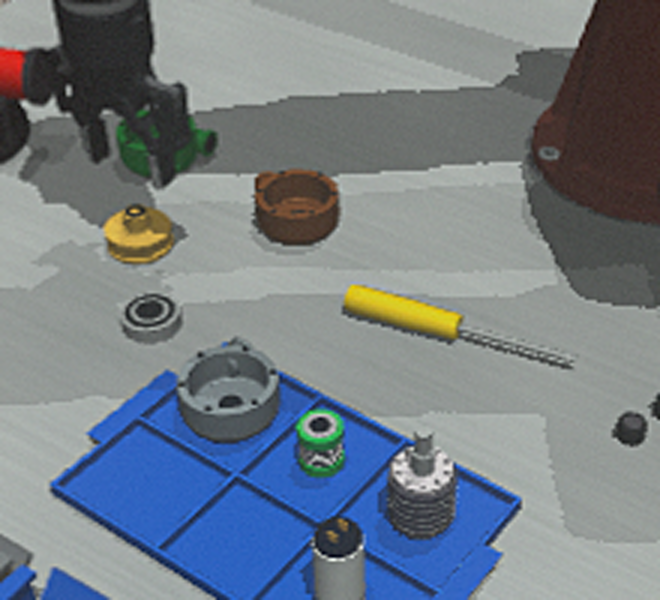

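The seal stands in the front-middle pocket at (320,440). The rotor and volute are undisturbed, and the gripper is over the impeller.

```bash
python3 -m creep '[0,-0.002,0.02,0,0,0, 0,0,0.02,0,0,0, 0,0,0.012,0,0,0, 0,0,0,0,0,0]' 0.6; python3 -m creep '[0,0,0,0,0,0, 0,0,0,0,0,0, 0,0,0,0,0,0, 0,0,0,0,0,0, 0,0,0,0,0,0]' 0 50; python3 -m creep '[0,0,-0.01,0,0,0, 0,0,-0.02,0,0,0, 0,0,0,0,0,0]'
```

```text
time: 14.9
tcp_pos: [0.4098, -0.3386, 0.0403]
eef_rot: [[-1.0, 0.0, -0.0], [0.0, 1.0, 0.0], [0.0, 0.0, -1.0]]
wrist_force: [0.0, 0.2, -0.2]
finger_gap: 0.599
finger_force: 0.0
time: 15.52
tcp_pos: [0.4102, -0.3393, 0.0414]
eef_rot: [[-1.0, 0.0, 0.001], [0.0, 1.0, -0.001], [-0.001, -0.001, -1.0]]
wrist_force: [-0.8, 2.0, 5.4]
finger_gap: 0.248
finger_force: 48.7
time: 15.9
tcp_pos: [0.4105, -0.3399, 0.0719]
eef_rot: [[-1.0, 0.0, 0.002], [0.0, 1.0, -0.002], [-0.002, -0.002, -1.0]]
wrist_force: [0.9, 0.0, -3.2]
finger_gap: 0.252
finger_force: 49.2
```

```bash
python3 -m creep '[0,0,-0.03,0,0,0, 0,0,-0.03,0,0,0, -0.03,0.02,0,0,0,0, -0.035,0.032,0,0,0,0, -0.035,0.033,0,0,0,0, -0.035,0.033,0,0,0,0, -0.035,0.033,0,0,0,0, -0.035,0.033,0,0,0,0, -0.019,0.022,0,0,0,0, 0,0,0,0,0,0]'; python3 - <<'E'
from plant import robot
import cv2,pickle
d={n:robot.read_camera(n) for n in("scene","top")}
pickle.dump(d,open("cam4.pkl","wb"))
cv2.imwrite("pics/c4.png",cv2.resize(d["scene"]["frame"][100:300,140:360],None,fx=3,fy=3,interpolation=cv2.INTER_CUBIC))
E
```

```text
time: 17.15
tcp_pos: [0.6344, -0.131, 0.1289]
eef_rot: [[-1.0, -0.002, -0.001], [-0.002, 1.0, 0.001], [0.001, 0.001, -1.0]]
wrist_force: [-0.4, -0.7, -2.9]
finger_gap: 0.251
finger_force: 49.6
```

View pics/c4.png

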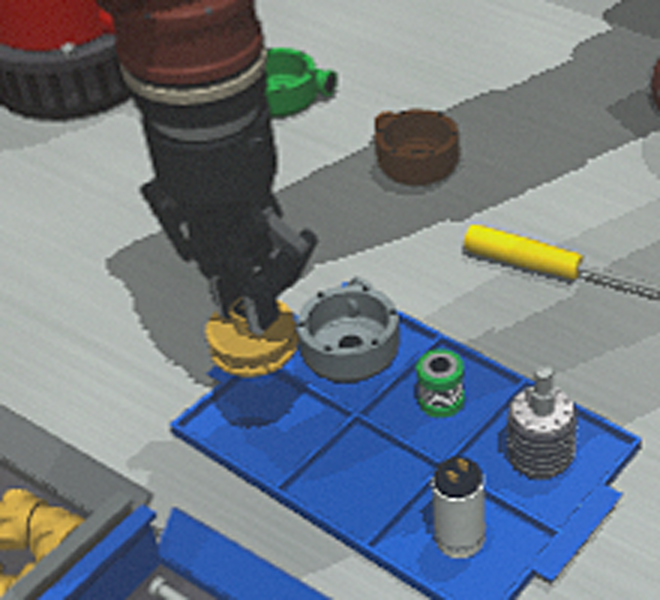

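The impeller is held level at crop (251,338), above its pocket behind the volute. I'll check the centring and lower it.

```bash
python3 - <<'E'
from h import *
S=pickle.load(open("cam4.pkl","rb"))["scene"]
print(onz(S,np.array([(251.5)/3-.5+140,(333.5)/3-.5+100]),.109))
E
python3 -m creep '[0,-0.003,0.025,0,0,0, 0,0,0.025,0,0,0, 0,0,0.015,0,0,0, 0,0,0.01,0,0,0, 0,0,0.005,0,0,0, 0,0,0.002,0,0,0, 0,0,0,0,0,0]'
```

```text
[ 0.64121568 -0.12316617]
time: 18.12
tcp_pos: [0.6341, -0.136, 0.0486]
eef_rot: [[-1.0, 0.0, 0.001], [0.0, 1.0, -0.0], [-0.001, -0.0, -1.0]]
wrist_force: [-0.7, 0.5, -3.2]
finger_gap: 0.245
finger_force: 49.6
```

```bash
python3 -m creep '[0,0,0.002,0,0,0, 0,0,0.0015,0,0,0, 0,0,0,0,0,0]'
```

```text
time: 18.5
tcp_pos: [0.6339, -0.1359, 0.0446]
eef_rot: [[-1.0, 0.0, 0.0], [0.0, 1.0, 0.0], [-0.0, 0.0, -1.0]]
wrist_force: [-0.3, 0.1, -2.6]
finger_gap: 0.251
finger_force: 49.6
```

```bash
python3 -m creep '[0,0,0.001,0,0,0, 0,0,0,0,0,0]'; python3 -m creep '[0,0,0,0,0,0, 0,0,0,0,0,0, 0,0,0,0,0,0, 0,0,-0.02,0,0,0, 0,0,-0.04,0,0,0, 0,0,-0.04,0,0,0, 0,0,-0.03,0,0,0, 0.025,0.04,0,0,0,0, 0.025,0.04,0,0,0,0, 0.025,0.04,0,0,0,0]' 0.6;  python3 -m creep '[0.025,0.04,0,0,0,0, 0.025,0.04,0,0,0,0, 0.025,0.04,0,0,0,0, 0.025,0.04,0,0,0,0, 0.025,0.045,0,0,0,0, 0.025,0.045,0,0,0,0, 0.025,0.045,0,0,0,0, 0.008,0.012,0.03,0,0,0, 0,0,0.03,0,0,0, 0,0,0,0,0,0]' 0.9; python3 - <<'E'
from plant import robot
import cv2,pickle,numpy as np
d={n:robot.read_camera(n) for n in("scene","top")}
pickle.dump(d,open("cam5.pkl","wb"))
o=np.zeros((600,800,3),'uint8')
o[:,:400]=cv2.resize(d["scene"]["frame"][150:300,180:280],None,fx=4,fy=4,interpolation=cv2.INTER_CUBIC)
o[:,400:]=cv2.resize(d["scene"]["frame"][150:300,390:490],None,fx=4,fy=4,interpolation=cv2.INTER_CUBIC)
cv2.imwrite("pics/c5.png",o)
E
```

```text
time: 18.75
tcp_pos: [0.6339, -0.1359, 0.0445]
eef_rot: [[-1.0, 0.0, 0.0], [0.0, 1.0, -0.0], [-0.0, -0.0, -1.0]]
wrist_force: [-3.3, 1.7, 4.6]
finger_gap: 0.248
finger_force: 50.4
time: 20.0
tcp_pos: [0.5584, -0.0149, 0.1753]
eef_rot: [[-1.0, 0.001, 0.002], [0.001, 1.0, -0.0], [-0.002, -0.0, -1.0]]
wrist_force: [0.9, -0.1, -0.3]
finger_gap: 0.599
finger_force: 0.0
time: 21.25
tcp_pos: [0.3748, 0.291, 0.113]
eef_rot: [[-1.0, -0.0, -0.002], [-0.0, 1.0, -0.001], [0.002, -0.001, -1.0]]
wrist_force: [0.1, -0.1, 0.5]
finger_gap: 0.9
finger_force: 0.0
```

View pics/c5.png

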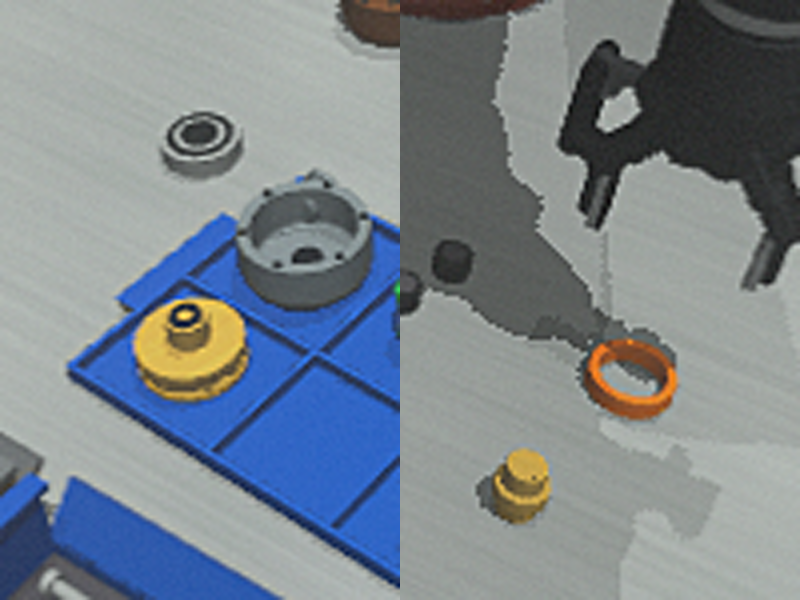

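The impeller is flat in its pocket, neck top at (184,317). The ring lies on the bench at (632,370), below the open fingers.

```bash
python3 - <<'E'
from h import *
S=pickle.load(open("cam5.pkl","rb"))["scene"]
g=lambda u,v,x0:np.array([(u+.5)/4-.5+x0,(v+.5)/4-.5+150])
print("neck",onz(S,g(184,317,180),.041),"disc",onz(S,g(191,337,180),.024),"ring",onz(S,g(232,370,390),.014))
E
```

```text
neck [ 0.63528632 -0.13462448] disc [ 0.63412747 -0.13360298] ring [0.37701397 0.29281688]
```

```bash
python3 -m creep '[-0.002,0.001,0.03,0,0,0, 0,0,0.03,0,0,0, 0,0,0.02,0,0,0, 0,0,0.01,0,0,0, 0,0,0.0025,0,0,0, 0,0,0,0,0,0]'; python3 -m creep '[0,0,0,0,0,0, 0,0,0,0,0,0, 0,0,0,0,0,0, 0,0,0,0,0,0, 0,0,0,0,0,0]' 0 20
```

```text
time: 22.1
tcp_pos: [0.3787, 0.2924, 0.0222]
eef_rot: [[-1.0, 0.001, 0.001], [0.001, 1.0, 0.001], [-0.001, 0.001, -1.0]]
wrist_force: [-1.0, -0.1, 0.4]
finger_gap: 0.903
finger_force: 0.0
time: 22.72
tcp_pos: [0.3786, 0.2925, 0.0222]
eef_rot: [[-1.0, 0.0, 0.001], [0.0, 1.0, 0.0], [-0.001, 0.0, -1.0]]
wrist_force: [-1.7, -0.5, 6.7]
finger_gap: 0.57
finger_force: 19.5
```

```bash
python3 -m creep '[0,0,-0.01,0,0,0, 0,0,-0.03,0,0,0, 0,0,-0.04,0,0,0, 0,0,-0.04,0,0,0, 0,0,-0.03,0,0,0, -0.0175,-0.028,0,0,0,0, -0.024,-0.04,0,0,0,0, -0.024,-0.04,0,0,0,0, -0.024,-0.04,0,0,0,0, -0.024,-0.04,0,0,0,0]'; python3 -m creep '[-0.024,-0.04,0,0,0,0, -0.024,-0.04,0,0,0,0, -0.024,-0.04,0,0,0,0, -0.024,-0.04,0,0,0,0, -0.024,-0.04,0,0,0,0, -0.024,-0.04,0,0,0,0, 0,0,0.03,0,0,0, 0,0,0.03,0,0,0, 0,0,0,0,0,0]';  python3 - <<'E'
from plant import robot
import cv2,pickle,numpy as np
d={n:robot.read_camera(n) for n in("scene","top")}
pickle.dump(d,open("cam6.pkl","wb"))
cv2.imwrite("pics/c6.png",cv2.resize(d["scene"]["frame"][170:290,170:290],None,fx=5,fy=5,interpolation=cv2.INTER_CUBIC))
E
```

```text
time: 23.98
tcp_pos: [0.4921, 0.1028, 0.1719]
eef_rot: [[-1.0, 0.0, 0.001], [0.0, 1.0, 0.0], [-0.001, 0.0, -1.0]]
wrist_force: [0.7, 0.1, 0.7]
finger_gap: 0.561
finger_force: 20.9
time: 25.1
tcp_pos: [0.6336, -0.1353, 0.1088]
eef_rot: [[-1.0, 0.001, -0.004], [0.001, 1.0, 0.002], [0.004, 0.002, -1.0]]
wrist_force: [-0.7, -0.5, -0.2]
finger_gap: 0.565
finger_force: 21.0
```

View pics/c6.png

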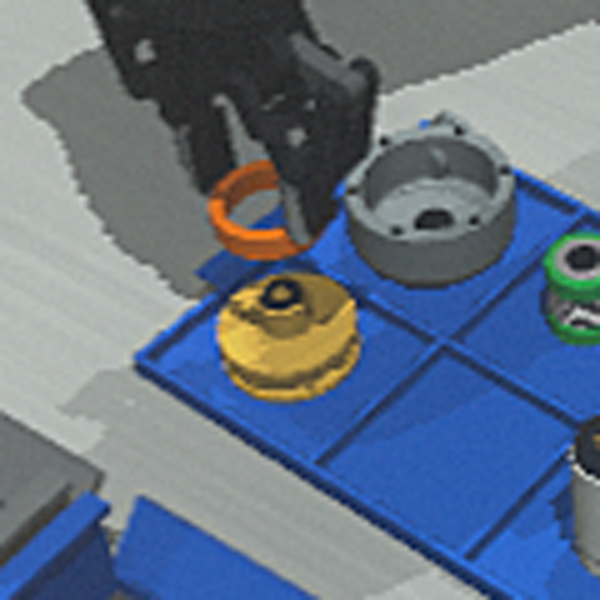

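The ring is held level at about (267,200) in the crop, above and behind the neck at (281,290). I'll check the offset with the calibration.

```bash
python3 - <<'E'
from h import *
S=pickle.load(open("cam6.pkl","rb"))["scene"]
g=lambda u,v:np.array([(u+.5)/5-.5+170,(v+.5)/5-.5+170]); G=lambda p:((p[0]-170+.5)*5-.5,(p[1]-170+.5)*5-.5)
print("neck",onz(S,g(282,291),.041))
for c in ([.633,-.1355],[.637,-.1355],[.629,-.1355],[.633,-.1305]):
    E=np.array([G(proj(S,np.array([c[0]+.025*np.cos(t),c[1]+.025*np.sin(t),z]))) for z in (.0866,.1006) for t in np.linspace(0,6.28,60)])
    print(c,"left,top,bottom",E[:,0].min().round(),E[:,1].min().round(),E[:,1].max().round())
E
```

```text
neck [ 0.63238062 -0.13610731]
[0.633, -0.1355] left,top,bottom 202.0 156.0 262.0
[0.637, -0.1355] left,top,bottom 196.0 162.0 268.0
[0.629, -0.1355] left,top,bottom 209.0 151.0 256.0
[0.633, -0.1305] left,top,bottom 211.0 161.0 267.0
```

```bash
python3 -m creep '[0,-0.001,0.02,0,0,0, 0,0,0.02,0,0,0, 0,0,0.01,0,0,0, 0,0,0.006,0,0,0, 0,0,0.003,0,0,0, 0,0,0.0015,0,0,0, 0,0,0,0,0,0]'
```

```text
time: 26.08
tcp_pos: [0.6356, -0.137, 0.051]
eef_rot: [[-1.0, 0.0, 0.001], [0.0, 1.0, -0.0], [-0.001, -0.0, -1.0]]
wrist_force: [-0.4, -0.5, -1.0]
finger_gap: 0.561
finger_force: 21.0
```

```bash
python3 -m creep '[0,0,0.002,0,0,0, 0,0,0.002,0,0,0, 0,0,0,0,0,0]'; python3 -m creep '[0,0,0,0,0,0, 0,0,0,0,0,0, 0,0,0,0,0,0]' 0.75; python3 -m creep '[0,0,-0.01,0,0,0, 0,0,-0.02,0,0,0, 0,0,-0.04,0,0,0, 0,0,-0.04,0,0,0, 0,0,-0.03,0,0,0, 0.04,0,0,0,0,0, 0.04,0,0,0,0,0, 0.04,0,0,0,0,0, 0.03,0,0,0,0,0, 0,0,0,0,0,0]';  python3 - <<'E'
from plant import robot
import cv2,pickle,numpy as np
d={n:robot.read_camera(n) for n in("scene","top")}
pickle.dump(d,open("cam7.pkl","wb"))
cv2.imwrite("pics/c7.png",cv2.resize(d["scene"]["frame"][180:310,180:360],None,fx=4,fy=4,interpolation=cv2.INTER_CUBIC))
E
```

```text
time: 26.45
tcp_pos: [0.6353, -0.1369, 0.0465]
eef_rot: [[-1.0, 0.0, 0.0], [0.0, 1.0, 0.0], [-0.0, 0.0, -1.0]]
wrist_force: [-0.6, -0.8, -0.5]
finger_gap: 0.569
finger_force: 21.0
time: 26.82
tcp_pos: [0.6354, -0.1369, 0.0467]
eef_rot: [[-1.0, 0.0, 0.0], [0.0, 1.0, 0.0], [-0.0, 0.0, -1.0]]
wrist_force: [0.5, -0.3, -0.2]
finger_gap: 0.752
finger_force: 0.0
time: 28.08
tcp_pos: [0.4846, -0.137, 0.1886]
eef_rot: [[-1.0, 0.001, 0.002], [0.001, 1.0, -0.001], [-0.002, -0.001, -1.0]]
wrist_force: [0.0, -0.3, 0.5]
finger_gap: 0.751
finger_force: 0.0
```

View pics/c7.png

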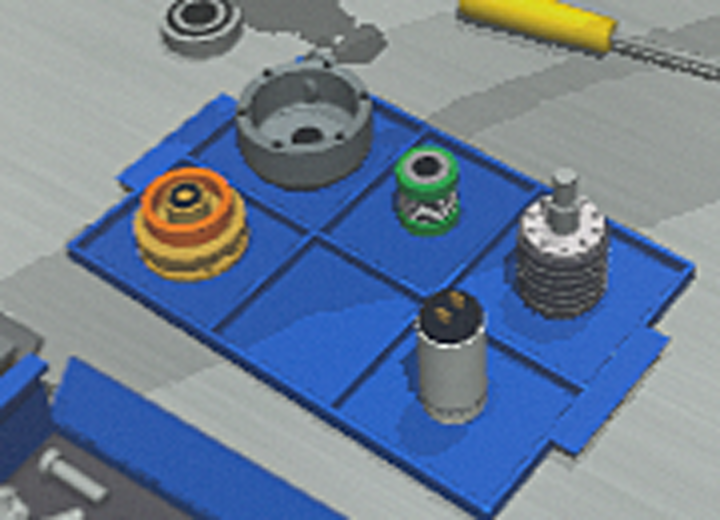

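The ring lies flat on the impeller around the neck, centred at about (189,207). The seal at (427,190), the capacitor at (452,360), the rotor and the volute all stand in their pockets.

```bash
python3 -c "
from plant import robot
print(robot.job_done())"
```

```text
the job is handed in; nothing more can be done
None
```

I laid out the full kit and handed the job in after about 28 s of robot time: the last picture shows the seal, capacitor, impeller and wear ring in their places and the rotor and volute undisturbed, but no verdict came back.

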